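Spin the sensor carousel and brake it on its mark

ROBOT

A 7-joint arm with a two-finger parallel gripper is mounted at the origin on the work surface; the furniture and walls round the work are solid. World frame = base frame: x ahead of the robot, y to its left, z up, the work surface at z = 0. Lengths are in mm, angles in degrees, forces in N, time in s.
With the tool pointing down it reaches from about 425 to 1025 mm from the base axis. Payload 3.6 kg.
Tool frame: the origin (TCP) lies midway between the tips of the shut fingers; the grasp point (between the pads) lies env.grip_point_offset behind it (env.grip_point_offset is the distance from the TCP to the grasp point, in mm); z points along the fingers, y is the direction in which the jaws open and shut (so a half turn about z gives the same grasp; the last joint's range is limited). The gripper opens to 85 mm and grips with 20 to 120 N. Pads are 22 mm wide; open, the fingers measure 114 mm over their backs; the gripper's body (76 mm by 85 mm) begins 54 mm behind the grasp point. The pads swing forward as they close: fully open they stand 13 mm farther back than shut.
Start: joints at [-77.55, 33.873, 2.773, 92.16, -1.908, 54.013, -1.931], TCP at [221.715, 690.27, 231.302] pointing down, gripper open.
Joint ranges: [-153.93, 153.93], [-27.13, 128.08], [-72.61, 78.16], [10.71, 143.7], [-87.88, 267.88], [4.46, 118.87], [-176.78, 176.78]. Speed limits (degrees/s): [147.25, 147.25, 180, 180, 180, 180, 180].

INTERFACE

Orientations are given as [roll, pitch, yaw] about the fixed x, y, z axes, in that order (R = Rz(yaw) Ry(pitch) Rx(roll)).
In Python, from bench import env gives the robot as it stands.
- The arm moves only by the tool play_rows, never from a script. Its argument "plan" is a list that holds one entry, the list of rows, each a list of 6 numbers: the shift along the world's x, y, z normalised to -1 to 1, where 1 is 800 mm, then the turn, a rotation vector about the world's x, y, z normalised to -1 to 1, where 1 is 180 degrees. A call has 1 to 10 rows; each row is the pose to reach, as a shift and turn from the pose commanded when the call began, turning the shorter way round; what a row does not reach only later rows make up. A row lasts 1/8 s, in which the tool goes at most 62.5 mm and 10.7 degrees, less where a joint would pass 70% of its speed; a pose out of reach is approached as far as the arm can. A call with a number of a shift or a turn outside -1 to 1 is refused whole. A call with a gripper value outside its range is refused whole. "jaw" is the closure, from -1 (fully open) to 1 (shut), so that 0 is half open, set as the call begins (left out, the last holds). The fingers move at their own pace and stop on an object; the grip force is fixed at half the most. Time passes only in rows, so rows that repeat a pose let the fingers close. It gives the time, the measured TCP pose, the force and the opening at its end, in the units of the state.
- env.observe(): the state, without advancing time (a new reading comes with each control period).
- env.camera(name): name is "scene" or "top" or "wrist"; returns a dict with "pixels" (480x640x3 uint8, red, green, blue), "fovy" (degrees; the focal length in pixels is half the picture's height over the tangent of half this angle, whatever the lens; pixels are square), "cx", "cy" (the principal point, pixels), "D" ([k1, k2, p1, p2, k3] as OpenCV has them; the pictures are not rectified), "view" (4x4, takes a point from world to camera coordinates); the wrist camera has in their place "tool_from_camera" (4x4, takes a point from camera to tool coordinates, whose origin is the TCP and whose axes are the flange's). Camera axes: x right, y down, z forward; pixel columns grow to the right and rows downward; lengths in mm; the calibration is good to about 2 mm. A picture is of the moment at which its call begins: read the wrist's pose just before it. There is no depth.
- env.hand_in(): hands the job in, once; it reports no verdict.
The state is a dict: "time": time; "joint_positions": joint angles; "joint_velocities": joint speeds; "joint_torque": joint torques, N m; "tool_pos": TCP position; "orientation": TCP orientation; "wrist_force": force on the tool from outside, world axes, zero at the start; "wrist_torque": the same for the moment, N m; "finger_gap": finger opening in mm.
Only numpy, scipy, OpenCV 4.12 (cv2) and the standard library are available. Lean on these libraries where they do the work, as an engineer would, in place of code of your own. Each camera call takes 0.05 s, during which the arm holds its last target.

TASK

Check that the sensor carousel runs free: push its brass pin with a fingertip to flick the disc spinning, and let it spin untouched for at least three seconds. Then brake the disc with a fingertip so that it stops with its red mark inside the green sector of the base, and take the finger away, leaving the disc standing there. Do not lift or shift the carousel's base, and leave the things around it alone.

Things in the scene. Friction and masses are not known exactly. Their poses are not given: they have to be found in the camera images.
- base: grey round base of the carousel, 224 mm across and 27 mm high, 4 kg, standing loose on the bench on a rubber foot; origin at the centre of its underside, z up, -x towards its green sector. An aluminium disc, 188 mm across, turns freely on it about the same upright axis.
- carousel (a joint): angle of the disc on its base, rad, counted on without limit over many turns, growing counter-clockwise seen from above. The red mark is at the middle of the green sector at 0 and at every whole multiple of 2 pi. Either direction of spin will do. The bearing is nearly free: left alone, the disc slows by about 0.1 rad/s each second when nearly still, 0.2 at 1 rad/s and 0.4 at 3 rad/s, and has no spring; a light fingertip press on its top stops it within a few degrees.
- hub (a point): centre of the disc on the turning axis, at the level of the disc's flat top (44 mm above the bench). The disc is 12 mm thick. It carries a dark hub (34 mm across, 10 mm high) and three grey sensors screwed down 48 mm from the axis (38 mm across, 13 mm high). Beyond 68 mm from the axis the top is a bare flat ring out to 94 mm where a fingertip can press down to brake.
- pin (a point): middle of the top of the upright brass pin screwed to the disc 50 mm from the axis, opposite the red mark: 10 mm across, standing 36 mm above the disc's top (top 80 mm above the bench). It turns with the disc.
- mark (a point): red mark: a line 8 mm wide on the outer edge of the disc's top, running along the radius; this point is on the line, 90 mm from the axis, at the level of the disc's top. It turns with the disc.
- sector (a point): where the mark's point is when the mark is at the middle of the green sector; 90 mm from the axis, at the level of the disc's top. The green sector is a painted arc on the base rim just outside the disc, 24 degrees long (12 degrees either way from this point). It does not turn with the disc.
- tape_roll: yellow roll of tape, 60 mm across, 12 mm high, lying loose on the bench; origin at the centre of its underside. To be left alone.
- driver: small green screwdriver, 137 mm long, 23 mm high, lying loose on the bench; origin under its middle. To be left alone.
- carton_small: small brown carton, 62 x 106 x 42 mm, standing loose on the bench; origin at the centre of its underside. To be left alone.

How it is judged:
By the outcome, as a careful person would: the job done as asked, in the order asked, and still so for the second after the job is handed in, with the robot touching nothing.
It also fails if it takes over 51 s, if anything falls off the work surface, if the arm or the gripper's body presses on something with over 40 N, if the wrist force passes 120 N, or if a joint passes its speed limit or range.

## Working session

There is one attempt and no reset: what is moved stays moved. The work goes in short steps, Python scripts to look and compute and a tool call to move; the robot and the scene stay as the last step left them, time stands still between calls to the robot, and variables do not carry over. Pictures are saved under pics/ and viewed, and the job is handed in when it is done.

Besides the shell and the picture viewer there is one more tool, called after "Request:" by a JSON object that holds its "api" and its "payload", one argument or row to a line. play_rows: Moves the arm, as the interface text tells. Its arguments: {"type":"object","properties":{"plan":{"type":"array","items":{"type":"array","items":{"type":"array","items":{"type":"number"}}}},"jaw":{"type":"number"}},"required":["plan"]}

```bash
mkdir -p pics; ls
cat > h.py <<'E'
import numpy as np, cv2
from bench import env
def snap(n,f):
    c=env.camera(n); cv2.imwrite('pics/'+f,cv2.cvtColor(c['pixels'],cv2.COLOR_RGB2BGR)); return c
def K(c):
    f=240/np.tan(np.radians(c['fovy'])/2); return np.array([[f,0,c['cx']],[0,f,c['cy']],[0,0,1.]])
def ray(c,px,z):
    p=cv2.undistortPoints(np.array([[px]],float),K(c),np.array(c['D'],float))[0,0]
    V=np.array(c['view']); R=V[:3,:3]; o=-R.T@V[:3,3]; d=R.T@np.array([p[0],p[1],1]); return o+d*(z-o[2])/d[2]
def proj(c,P):
    V=np.array(c['view']); return cv2.projectPoints(np.array(P,float).reshape(-1,3),cv2.Rodrigues(V[:3,:3])[0],V[:3,3],K(c),np.array(c['D'],float))[0][:,0]
E
python3 - <<'E'
from h import *
print(env.observe(), env.grip_point_offset)
for n in ['scene','top','wrist']:
    c=snap(n,n+'0.png'); print({k:v for k,v in c.items() if k!='pixels'})
E
```

```text
pics
{'time': 0.0, 'joint_positions': array([-77.54888135,  33.9248433 ,   2.76754511,  92.23812618,
        -1.9087415 ,  54.01147568,  -1.93193996]), 'joint_velocities': array([ 0.01187278,  0.00631187,  0.02186194, -0.09589785,  0.00845442,
       -0.09141503, -0.02018909]), 'joint_torque': array([-9.50460453e-04, -5.48675644e+01,  1.54600617e+00, -1.98121244e+01,
        9.35415766e-03,  8.57790001e-03, -6.57412556e-06]), 'tool_pos': array([221.4652063 , 689.46541294, 230.14090673]), 'orientation': array([-1.79871855e+02,  6.67684818e-03,  1.62194614e+02]), 'wrist_force': array([-0.10483176,  0.47772931, -1.09309443]), 'wrist_torque': array([ 0.01932023,  0.00810971, -0.05247036]), 'finger_gap': 85.30708323227277} 18.700000000000003
{'fovy': 49.61379835932188, 'cx': 316.9135524428231, 'cy': 243.783687767589, 'D': array([0.03026879, 0.        , 0.        , 0.        , 0.        ]), 'view': array([[ 8.35532873e-01, -5.49059214e-01, -2.04645551e-02,
        -3.09977861e+02],
       [-3.88646283e-01, -5.64275449e-01, -7.28386768e-01,
         1.92281002e+02],
       [ 3.88379820e-01,
[... 475 characters left out ...]
478e+02],
       [ 1.94609678e-01,  5.16743482e-03, -9.80867153e-01,
         1.14678402e+03],
       [ 0.00000000e+00,  0.00000000e+00,  0.00000000e+00,
         1.00000000e+00]])}
{'fovy': 58.98830372681472, 'cx': 317.8746960726192, 'cy': 237.0883859234066, 'D': array([-0.05162485,  0.        ,  0.        ,  0.        ,  0.        ]), 'tool_from_camera': array([[ 5.45528460e-05, -9.57879832e-01, -2.87169330e-01,
         7.13107829e+01],
       [ 9.99999909e-01, -6.90505799e-05,  4.20292094e-04,
        -6.43161765e-01],
       [-4.22418529e-04, -2.87169327e-01,  9.57879742e-01,
        -1.42611450e+02],
       [ 0.00000000e+00,  0.00000000e+00,  0.00000000e+00,
         1.00000000e+00]])}
```

View pics/scene0.png

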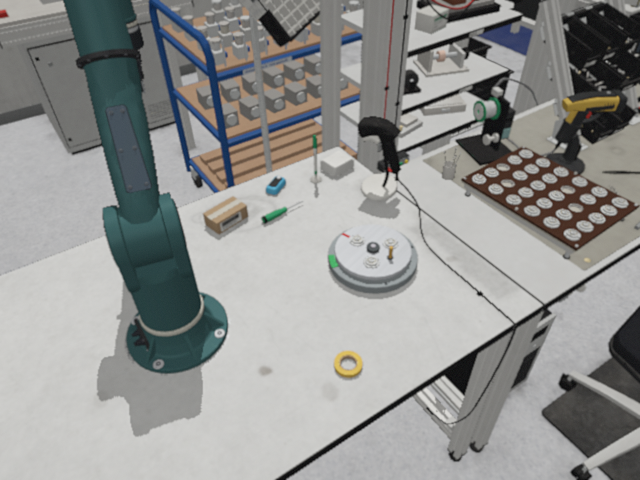

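View pics/top0.png

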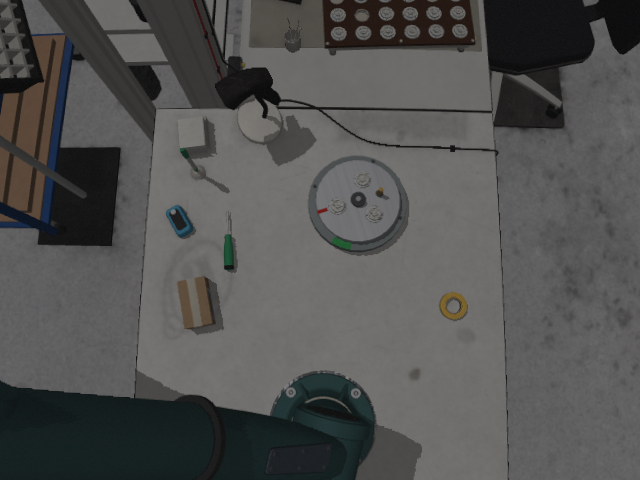

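View pics/wrist0.png

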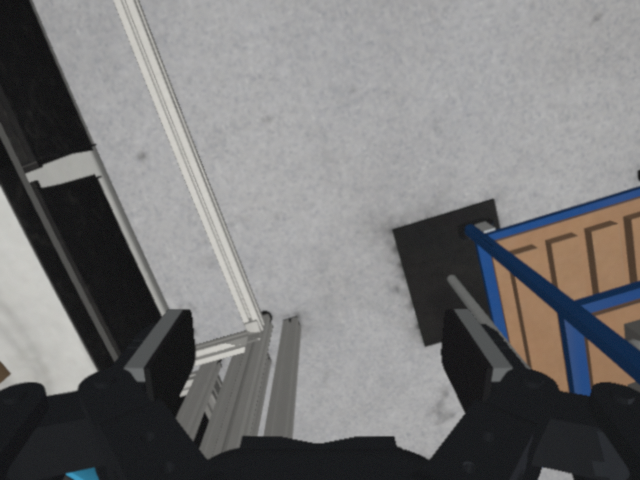

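Run:
```python
from h import *
a=cv2.imread('pics/top0.png'); cv2.imwrite('pics/c1.png',cv2.resize(a[145:265,295:425],None,fx=5,fy=5,interpolation=cv2.INTER_CUBIC))
```

```text
(no output)
```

View pics/c1.png

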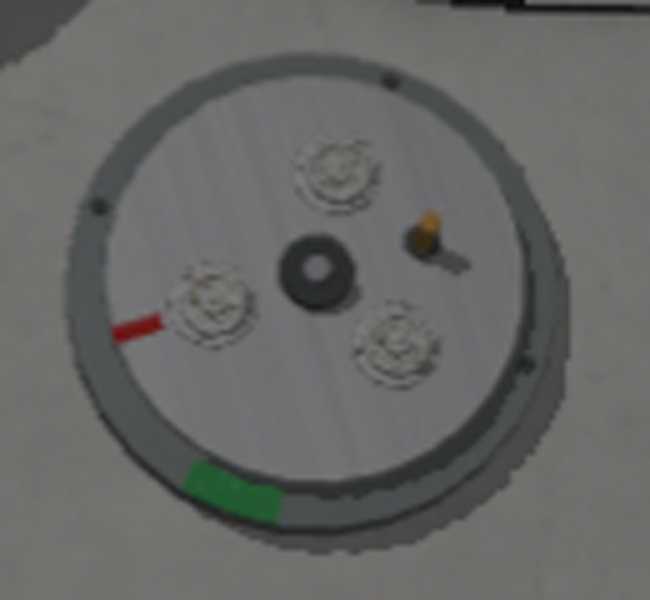

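```bash
cat >> h.py <<'E'
def pc(u,v): return ((u+.5)/5-.5+295,(v+.5)/5-.5+145)
E
python3 - <<'E'
from h import *
c=env.camera('top')
for n,p,z in [('hub',(316,268),54),('L',(105,270),44),('R',(527,270),44),('T',(315,72),44),('B',(315,484),44),('mark_out',(114,335),44),('mark_in',(162,322),44),('pin',(431,219),80),('gr1',(187,488),27),('gr2',(280,523),27),('gr1i',(203,461),27),('gr2i',(283,490),27)]:
    print(n,ray(c,pc(*p),z).round(1))
for n,p in [('tape',(453,306)),('cart1',(180,282)),('cart2',(213,324)),('drv',(228,213)),('drv2',(229,270)),('blue',(179,221)),('post',(197,172)),('white',(260,122)),('lampblack',(245,87)),('edgeR',(497,200)),('edgeTop',(330,109))]: print(n,ray(c,p,0 if n!='white' else 20).round())
# overlay
h=(ray(c,pc(316,268),54)+0); print(h)
E
```

```text
hub [491.  -72.6  54. ]
L [491.4  20.6  44. ]
R [ 494.4 -167.8   44. ]
T [585.8 -73.1  44. ]
B [395.8 -72.9  44. ]
mark_out [461.6  16.2  44. ]
mark_in [467.9  -5.   44. ]
pin [ 506.7 -120.7   80. ]
gr1 [396.3 -17.3  27. ]
gr2 [381.2 -58.7  27. ]
gr1i [408.7 -24.3  27. ]
gr2i [396.1 -59.9  27. ]
tape [ 260. -291.    0.]
cart1 [305. 324.   0.]
cart2 [212. 244.   0.]
drv [466. 222.   0.]
drv2 [334. 214.   0.]
blue [446. 335.   0.]
post [564. 301.   0.]
white [683. 155.  20.]
lampblack [783. 197.   0.]
edgeR [ 508. -404.    0.]
edgeTop [727. -10.   0.]
[491.00888356 -72.61946279  54.        ]
```

Request:
{"api": "play_rows", "payload": {
  "plan": [
    [[0.275, -0.55, 0, 0, 0, -0.233], [0.275, -0.55, 0, 0, 0, -0.233], [0.275, -0.55, 0, 0, 0, -0.233], [0.275, -0.55, 0, 0, 0, -0.233], [0.275, -0.55, 0, 0, 0, -0.233], [0.275, -0.55, 0, 0, 0, -0.233], [0.275, -0.55, 0, 0, 0, -0.233], [0.275, -0.55, 0, 0, 0, -0.233], [0.275, -0.55, 0, 0, 0, -0.233]]
  ],
  "jaw": 1
}}

```text
time: 1.32
tool_pos: [443.8, 244.9, 231.6]
orientation: [-180.0, 0.1, 119.7]
wrist_force: [-1.4, 0.4, 0.8]
finger_gap: -0.2
```

Request:
{"api": "play_rows", "payload": {
  "plan": [
    [[0.01, -0.486, -0.1, 0, 0, -0.067], [0.01, -0.486, -0.1, 0, 0, -0.067], [0.01, -0.486, -0.1, 0, 0, -0.067], [0.01, -0.486, -0.1, 0, 0, -0.067], [0.01, -0.486, -0.1, 0, 0, -0.067], [0.01, -0.486, -0.1, 0, 0, -0.067], [0.01, -0.486, -0.1, 0, 0, -0.067], [0.01, -0.486, -0.1, 0, 0, -0.067], [0.01, -0.486, -0.1, 0, 0, -0.067]]
  ]
}}

```text
time: 2.45
tool_pos: [450.1, -136.6, 151.3]
orientation: [180.0, -0.1, 108.3]
wrist_force: [-0.0, 0.8, -0.4]
finger_gap: 0.2
```

```bash
cat >> h.py <<'E'
def wcam(f):
    o=env.observe(); c=snap('wrist',f)
    from scipy.spatial.transform import Rotation as Ro
    T=np.eye(4); T[:3,:3]=Ro.from_euler('xyz',o['orientation'],degrees=True).as_matrix(); T[:3,3]=o['tool_pos']
    c['view']=np.linalg.inv(T@np.array(c['tool_from_camera'])); return o,c
E
python3 - <<'E'
from h import *
o,c=wcam('w1.png'); print(o); c2=snap('scene','s1.png'); c3=snap('top','t1.png')
E
```

```text
{'time': 2.45, 'joint_positions': array([ -2.65995967,  24.23702222,  18.29152517, 128.74947112,
       -15.52502336,  29.02831968,  46.11416828]), 'joint_velocities': array([-0.84177351, -0.34001173, -0.13656649,  0.17065705,  0.05757695,
       -0.14110035,  0.08626943]), 'joint_torque': array([ 8.62900000e-01, -3.54666173e+01,  3.44758183e+00, -1.15267789e+01,
        2.72169581e-02, -1.89132686e-02, -2.73595535e-03]), 'tool_pos': array([ 450.09724486, -136.59327133,  151.26281691]), 'orientation': array([ 1.79990655e+02, -6.52291420e-02,  1.08344216e+02]), 'wrist_force': array([-0.03303307,  0.83161113, -0.35890464]), 'wrist_torque': array([0.02392905, 0.00580165, 0.00343792]), 'finger_gap': 0.18416339180948865}
```

View pics/w1.png

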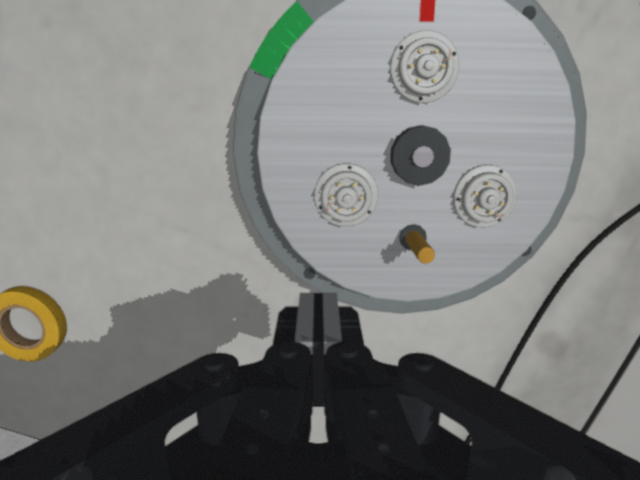

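View pics/t1.png

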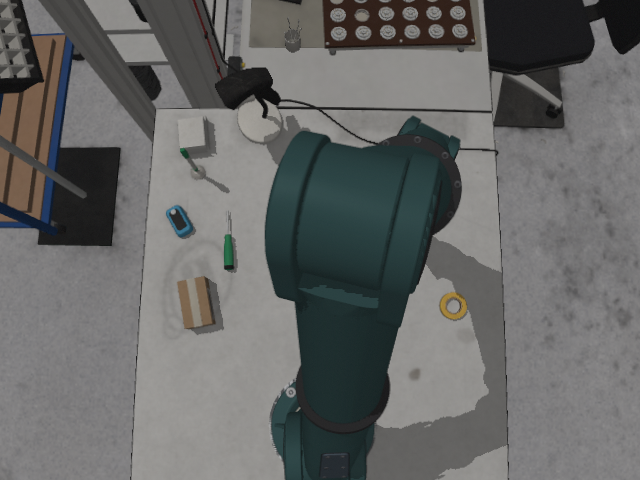

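View pics/s1.png

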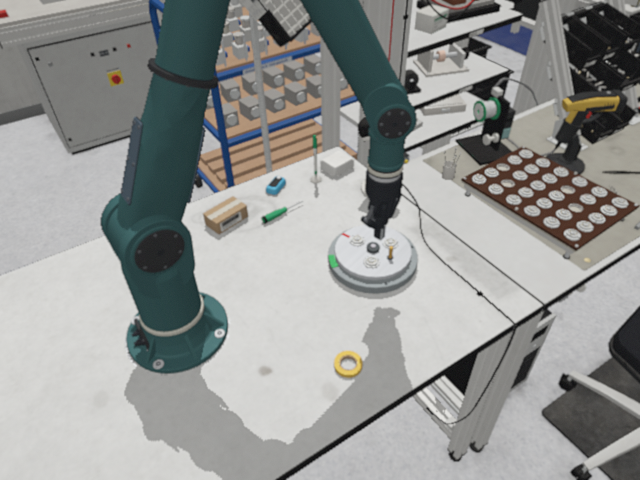

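Run:
```python
from h import *
o,c=wcam('w2.png')
for n,p,z in [('hub',(423,157),54),('pin',(427,255),80),('mark',(428,10),44),('tipL',(299,293),151),('tipR',(338,293),151),('g1',(272,77),27),('g2i',(313,12),27),('g1o',(250,72),27)]: print(n,ray(c,p,z).round(1))
c=env.camera('scene'); print(proj(c,[[491,-72.8,44],[506.7,-120.5,80],[461.6,16,44],[491-85,-72.8+29,44]]).round(1))
print(env.observe()['time'])
a=cv2.imread('pics/s1.png'); cv2.imwrite('pics/c2.png',cv2.resize(a[190:310,310:440],None,fx=5,fy=5,interpolation=cv2.INTER_CUBIC))
```

```text
hub [492.6 -73.3  54. ]
pin [ 507.4 -120.2   80. ]
mark [468.3   0.7  44. ]
tipL [ 442.3 -131.5  151. ]
tipR [ 455.8 -127.   151. ]
g1 [396.6 -58.4  27. ]
g2i [408.6 -16.9  27. ]
g1o [383.4 -59.8  27. ]
[[373.3 248. ]
 [391.8 245.9]
 [342.8 232.7]
 [338.4 254.9]]
2.7
```

View pics/c2.png

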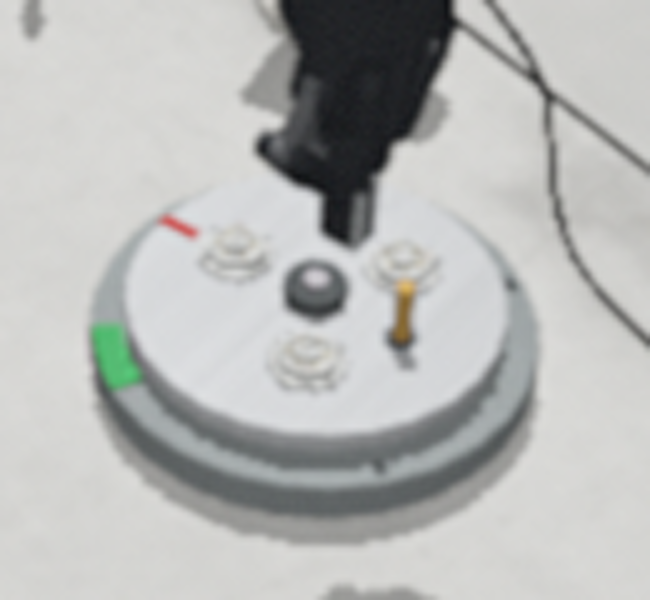

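Request:
{"api": "play_rows", "payload": {
  "plan": [
    [[0.029, 0.013, -0.06, 0, 0, 0], [0.029, 0.013, -0.1, 0, 0, 0], [0.029, 0.013, -0.108, 0, 0, 0], [0.029, 0.013, -0.108, 0, 0, 0]]
  ]
}}

```text
time: 3.2
tool_pos: [472.7, -128.1, 65.1]
orientation: [-180.0, -0.0, 108.2]
wrist_force: [0.1, -0.4, -0.2]
finger_gap: 0.2
```

Run:
```python
from h import *
o,c=wcam('w3.png'); print(o['tool_pos'],o['wrist_force'],o['time']); snap('scene','s3.png')
a=cv2.imread('pics/s3.png'); cv2.imwrite('pics/c3.png',cv2.resize(a[190:310,310:440],None,fx=5,fy=5,interpolation=cv2.INTER_CUBIC))
```

```text
[ 472.71713669 -128.08126495   65.125215  ] [ 0.14502629 -0.36776648 -0.16306002] 3.2
```

View pics/w3.png

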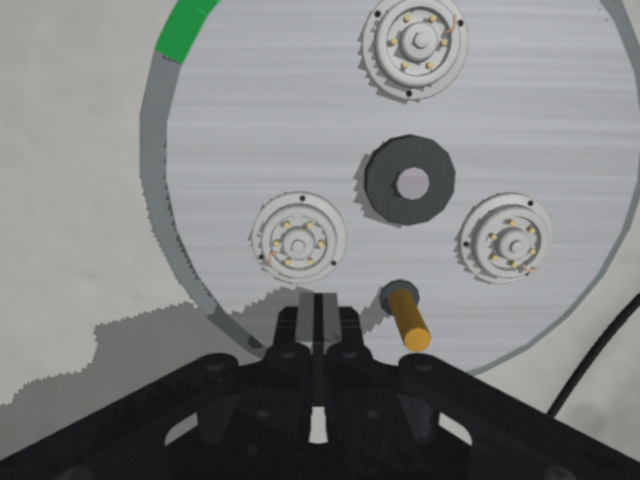

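View pics/c3.png

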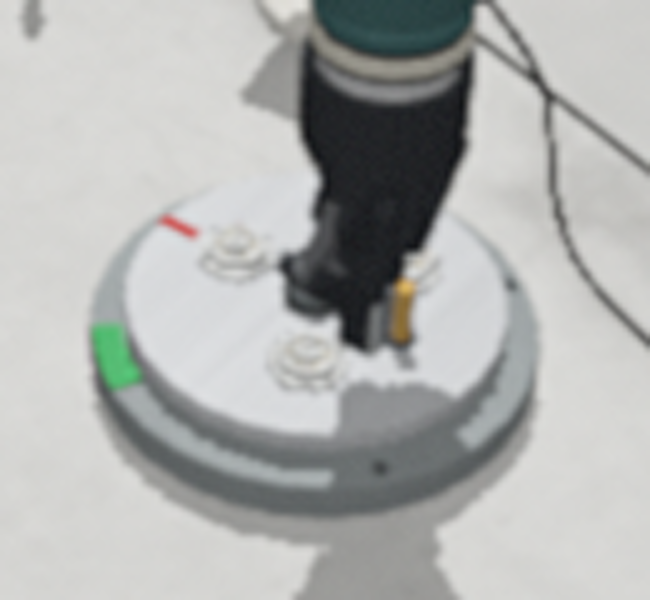

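Request:
{"api": "play_rows", "payload": {
  "plan": [
    [[0.0095, 0.0031, 0, 0, 0, 0], [0.019, 0.0062, 0, 0, 0, 0], [0.025, 0.0081, 0, 0, 0, 0], [0.0321, 0.0104, 0, 0, 0, 0], [0.0416, 0.0135, 0, 0, 0, 0], [0.0547, 0.0178, 0, 0, 0, 0], [0.0547, 0.0178, 0.02, 0, 0, 0], [0.0547, 0.0178, 0.07, 0, 0, 0], [0.0547, 0.0178, 0.08, 0, 0, 0]]
  ]
}}

```text
time: 4.42
tool_pos: [518.1, -114.5, 131.7]
orientation: [179.8, 0.1, 108.2]
wrist_force: [0.1, 0.3, -0.7]
finger_gap: 0.2
```

Run:
```python
from h import *
o,c=wcam('w4.png'); print(o['tool_pos'],o['time']); snap('scene','s4.png')
a=cv2.imread('pics/s4.png'); b=cv2.resize(a[190:310,310:440],None,fx=3,fy=3,interpolation=cv2.INTER_CUBIC)
w=cv2.resize(cv2.imread('pics/w4.png'),(400,300)); C=np.zeros((360,800,3),np.uint8); C[:300,:400]=w; C[:,410:800]=b; cv2.imwrite('pics/d4.png',C)
```

```text
[ 518.07057528 -114.50730295  131.68534842] 4.425
```

View pics/d4.png

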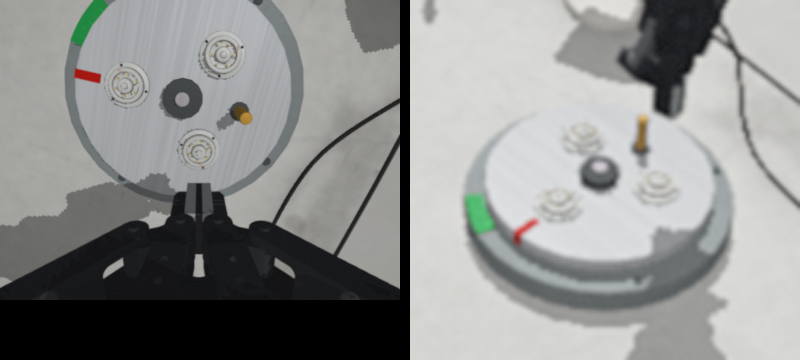

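```bash
cat >> h.py <<'E'
H=np.array([491.8,-73.]); SEC=161.0
def mang(c,img):
    f=img.astype(int); m=(f[...,0]>110)&(f[...,0]>2.2*f[...,1])&(f[...,0]>2.2*f[...,2])
    ys,xs=np.nonzero(m); P=[]
    for x,y in zip(xs,ys):
        p=ray(c,(x,y),44)[:2]-H
        r=np.hypot(*p)
        if 70<r<97: P.append(p)
    if len(P)<4: return None,len(P)
    p=np.mean(P,0); return (np.degrees(np.arctan2(p[1],p[0]))-SEC+180)%360-180, len(P)
def meas(tag):
    o,w=wcam('w%s.png'%tag); t0=o['time']; t1=env.observe()['time']; s=snap('scene','s%s.png'%tag)
    print('wrist t',t0,mang(w,w['pixels']),' scene t',t1,mang(s,s['pixels']),o['tool_pos'].round(1),'f',o['wrist_force'].round(1), 'now',env.observe()['time'])
E
python3 - <<'E'
from h import *
meas('5')
meas('5b')
E
```

```text
wrist t 4.525 (np.float64(31.766669542179443), 556)  scene t 4.575 (np.float64(35.32749180026701), 8) [ 517.2 -114.   130.3] f [ 0.1 -0.3 -0.5] now 4.625
wrist t 4.625 (np.float64(39.476531547666355), 536)  scene t 4.675 (np.float64(42.61796306498866), 7) [ 516.1 -113.6  128.7] f [-0.5  0.3  0.1] now 4.725
```

Request:
{"api": "play_rows", "payload": {
  "plan": [
    [[-0.049, -0.051, 0, 0, 0, -0.05], [-0.049, -0.051, -0.03, 0, 0, -0.1], [-0.049, -0.051, -0.07, 0, 0, -0.156], [-0.049, -0.051, -0.091, 0, 0, -0.156], [-0.049, -0.051, -0.091, 0, 0, -0.156]]
  ]
}}

```text
time: 5.35
tool_pos: [475.9, -154.4, 54.4]
orientation: [-179.7, -0.0, 80.1]
wrist_force: [0.1, 0.2, 0.7]
finger_gap: 0.0
```

Run:
```python
from h import *
meas('6')
```

```text
wrist t 5.35 (np.float64(91.01961379200048), 556)  scene t 5.4 (np.float64(92.63129257689565), 9) [ 475.9 -154.4   54.4] f [0.1 0.2 0.7] now 5.45
```

View pics/w6.png

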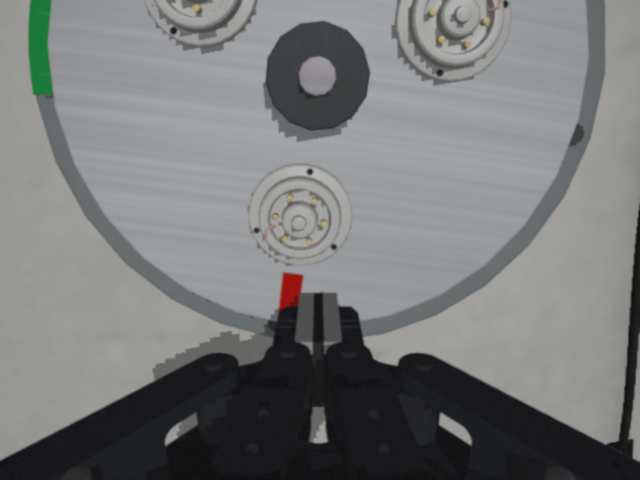

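Request:
{"api": "play_rows", "payload": {
  "plan": [
    [[0, 0, 0, 0, 0, 0], [0, 0, 0, 0, 0, 0], [0, 0, 0, 0, 0, 0], [0, 0, 0, 0, 0, 0], [0, 0, 0, 0, 0, 0], [0, 0, 0, 0, 0, 0], [0, 0, 0, 0, 0, 0], [0, 0, 0, 0, 0, 0], [0, 0, 0, 0, 0, 0], [0, 0, 0, 0, 0, 0]]
  ]
}}

```text
time: 6.7
tool_pos: [477.5, -154.7, 56.1]
orientation: [-180.0, -0.0, 80.1]
wrist_force: [0.9, 0.7, 1.1]
finger_gap: 0.1
```

Run:
```python
from h import *
meas('7'); meas('7b')
```

```text
wrist t 6.7 (np.float64(169.9530229252165), 1211)  scene t 6.75 (np.float64(170.876372981752), 5) [ 477.5 -154.7   56.1] f [0.9 0.7 1.1] now 6.8
wrist t 6.8 (np.float64(174.90980639633563), 1253)  scene t 6.85 (np.float64(177.2313715553205), 6) [ 477.5 -154.7   56.1] f [-0.6  0.4 -0.1] now 6.9
```

Request:
{"api": "play_rows", "payload": {
  "plan": [
    [[0, 0, 0, 0, 0, 0], [0, 0, 0, 0, 0, 0], [0, 0, 0, 0, 0, 0], [0, 0, 0, 0, 0, 0], [0, 0, 0, 0, 0, 0]]
  ]
}}

```text
time: 7.52
tool_pos: [477.5, -154.7, 56.1]
orientation: [-180.0, 0.0, 80.1]
wrist_force: [-0.4, -0.9, 0.4]
finger_gap: 0.5
```

Run:
```python
from h import *
meas('8'); meas('8b')
```

```text
wrist t 7.525 (np.float64(-153.56490607050682), 840)  scene t 7.575 (None, 0) [ 477.5 -154.7   56.1] f [-0.4 -0.9  0.4] now 7.625
wrist t 7.625 (np.float64(-150.92980397895988), 69)  scene t 7.675 (None, 0) [ 477.5 -154.7   56.1] f [ 0.1  0.4 -0.1] now 7.725
```

Request:
{"api": "play_rows", "payload": {
  "plan": [
    [[0, 0, 0.05, 0, 0, 0], [0, 0, 0.119, 0, 0, 0.05], [-0.034, 0.02, 0.119, 0, 0, 0.128], [-0.034, 0.02, 0.119, 0, 0, 0.128], [-0.034, 0.02, 0.119, 0, 0, 0.128], [-0.034, 0.02, 0.119, 0, 0, 0.128], [-0.034, 0.02, 0.119, 0, 0, 0.128], [-0.034, 0.02, 0.119, 0, 0, 0.128], [-0.034, 0.02, 0.119, 0, 0, 0.128], [-0.034, 0.02, 0.119, 0, 0, 0.128]]
  ]
}}

```text
time: 8.98
tool_pos: [450.3, -138.7, 151.2]
orientation: [-180.0, 0.0, 103.1]
wrist_force: [-0.5, 0.2, -0.4]
finger_gap: -0.1
```

Request:
{"api": "play_rows", "payload": {
  "plan": [
    [[0, 0, 0, 0, 0, 0], [0, 0, 0, 0, 0, 0], [0, 0, 0, 0, 0, 0], [0, 0, 0, 0, 0, 0], [0, 0, 0, 0, 0, 0], [0, 0, 0, 0, 0, 0], [0, 0, 0, 0, 0, 0], [0, 0, 0, 0, 0, 0], [0, 0, 0, 0, 0, 0], [0, 0, 0, 0, 0, 0]]
  ]
}}

```text
time: 10.22
tool_pos: [450.3, -138.7, 151.3]
orientation: [-180.0, 0.0, 103.2]
wrist_force: [0.7, 0.3, -0.6]
finger_gap: -0.3
```

Run:
```python
from h import *
meas('9')
```

```text
wrist t 10.225 (np.float64(-79.4369973331474), 243)  scene t 10.275 (None, 2) [ 450.3 -138.7  151.3] f [ 0.7  0.3 -0.6] now 10.325
```

Request:
{"api": "play_rows", "payload": {
  "plan": [
    [[0, 0, 0, 0, 0, 0], [0, 0, 0, 0, 0, 0], [0, 0, 0, 0, 0, 0], [0, 0, 0, 0, 0, 0], [0, 0, 0, 0, 0, 0], [0, 0, 0, 0, 0, 0], [0, 0, 0, 0, 0, 0], [0, 0, 0, 0, 0, 0], [0, 0, 0, 0, 0, 0], [0, 0, 0, 0, 0, 0]]
  ]
}}

```text
time: 11.58
tool_pos: [450.3, -138.7, 151.3]
orientation: [180.0, 0.0, 103.2]
wrist_force: [0.2, 0.0, -0.8]
finger_gap: -0.2
```

Run:
```python
from h import *
meas('10')
```

```text
wrist t 11.575 (np.float64(-66.94762252077521), 113)  scene t 11.625 (None, 1) [ 450.3 -138.7  151.3] f [ 0.2  0.  -0.8] now 11.675
```

View pics/w10.png

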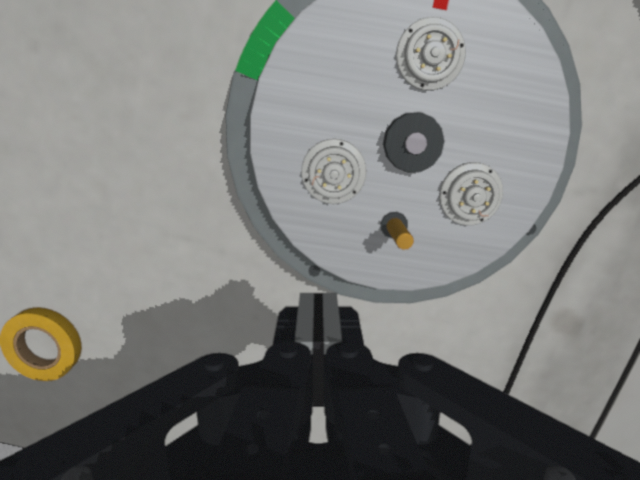

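Request:
{"api": "play_rows", "payload": {
  "plan": [
    [[0.016, 0.02, -0.03, 0, 0, -0.028], [0.016, 0.02, -0.06, 0, 0, -0.028], [0.016, 0.02, -0.09, 0, 0, -0.028], [0.016, 0.02, -0.108, 0, 0, -0.028], [0.016, 0.02, -0.108, 0, 0, -0.028], [0.016, 0.02, -0.108, 0, 0, -0.028]]
  ]
}}

```text
time: 12.42
tool_pos: [463.4, -123.0, 65.4]
orientation: [180.0, 0.0, 98.1]
wrist_force: [0.2, -0.3, 0.5]
finger_gap: -0.1
```

Run:
```python
from h import *
meas('11');meas('11b')
```

```text
wrist t 12.425 (None, 0)  scene t 12.475 (None, 2) [ 463.4 -123.    65.4] f [ 0.2 -0.3  0.5] now 12.525
wrist t 12.525 (None, 0)  scene t 12.575 (None, 2) [ 463.6 -122.9   65.7] f [-0.4  0.   0.2] now 12.625
```

View pics/w11b.png

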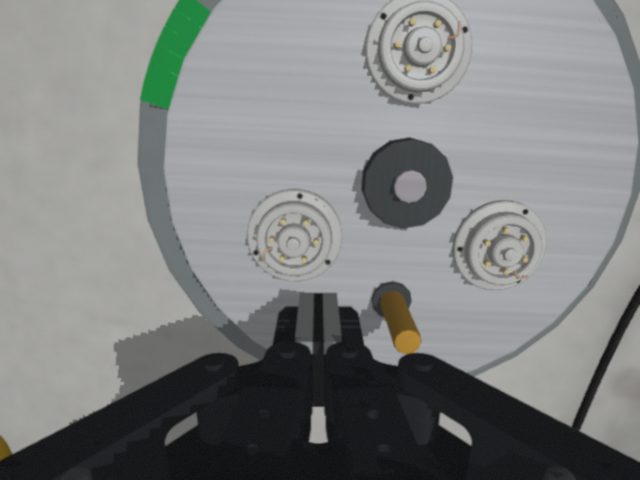

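Request:
{"api": "play_rows", "payload": {
  "plan": [
    [[0.0099, 0.0014, 0, 0, 0, 0], [0.0198, 0.0028, 0, 0, 0, 0], [0.026, 0.0037, 0, 0, 0, 0], [0.0322, 0.0045, 0, 0, 0, 0], [0.0446, 0.0063, 0, 0, 0, 0], [0.0631, 0.0089, 0, 0, 0, 0], [0.0631, 0.0089, 0.02, 0, 0, 0], [0.0631, 0.0089, 0.07, 0, 0, 0], [0.0631, 0.0089, 0.08, 0, 0, 0]]
  ]
}}

```text
time: 13.75
tool_pos: [514.9, -116.1, 131.6]
orientation: [179.8, 0.1, 98.1]
wrist_force: [-0.1, 0.4, 0.1]
finger_gap: -0.1
```

Run:
```python
from h import *
meas('12');meas('12b')
```

```text
wrist t 13.75 (np.float64(13.887323760976926), 571)  scene t 13.8 (None, 3) [ 514.9 -116.1  131.6] f [-0.1  0.4  0.1] now 13.85
wrist t 13.85 (np.float64(21.708551547585785), 546)  scene t 13.9 (np.float64(25.593402163675364), 4) [ 514.1 -115.6  130.3] f [-0.1 -0.1 -0.9] now 13.95
```

Request:
{"api": "play_rows", "payload": {
  "plan": [
    [[-0.073, -0.024, 0.026, 0, 0, 0.15], [-0.073, -0.024, 0.026, 0, 0, 0.15], [-0.073, -0.024, 0.026, 0, 0, 0.15], [-0.073, -0.024, 0.026, 0, 0, 0.15], [-0.073, -0.024, 0.026, 0, 0, 0.15], [-0.073, -0.024, 0.026, 0, 0, 0.15], [-0.073, -0.024, 0.026, 0, 0, 0.15], [-0.073, -0.024, 0.026, 0, 0, 0.15], [-0.073, -0.024, 0.026, 0, 0, 0.15], [-0.073, -0.024, 0.026, 0, 0, 0.15]]
  ]
}}

```text
time: 15.2
tool_pos: [455.2, -134.7, 149.7]
orientation: [180.0, 0.0, 125.1]
wrist_force: [0.6, -0.1, 0.2]
finger_gap: 0.0
```

Run:
```python
from h import *
meas('13')
```

```text
wrist t 15.2 (np.float64(114.40226504374107), 296)  scene t 15.25 (np.float64(114.50344838049432), 7) [ 455.2 -134.7  149.7] f [ 0.6 -0.1  0.2] now 15.3
```

Request:
{"api": "play_rows", "payload": {
  "plan": [
    [[0, 0, 0, 0, 0, 0], [0, 0, 0, 0, 0, 0], [0, 0, 0, 0, 0, 0], [0, 0, 0, 0, 0, 0], [0, 0, 0, 0, 0, 0], [0, 0, 0, 0, 0, 0], [0, 0, 0, 0, 0, 0], [0, 0, 0, 0, 0, 0], [0, 0, 0, 0, 0, 0], [0, 0, 0, 0, 0, 0]]
  ]
}}

```text
time: 16.55
tool_pos: [455.1, -134.8, 149.7]
orientation: [-180.0, 0.0, 125.1]
wrist_force: [0.0, 0.1, -0.6]
finger_gap: 0.1
```

Run:
```python
from h import *
meas('14')
```

```text
wrist t 16.55 (np.float64(-175.72837817477756), 339)  scene t 16.6 (None, 1) [ 455.1 -134.8  149.7] f [ 0.   0.1 -0.6] now 16.65
```

View pics/w14.png

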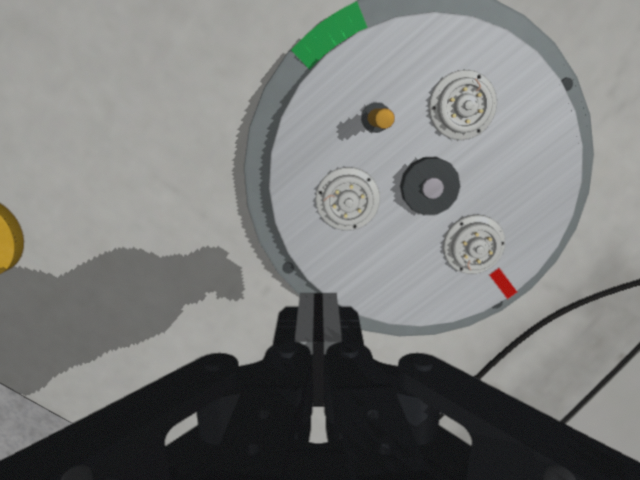

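Request:
{"api": "play_rows", "payload": {
  "plan": [
    [[0, 0, 0, 0, 0, -0.067], [0, 0, 0, 0, 0, -0.067], [0, 0, 0, 0, 0, -0.067], [0, 0, 0, 0, 0, -0.067], [0, 0, 0, 0, 0, -0.067], [0, 0, 0, 0, 0, -0.067], [0, 0, 0, 0, 0, -0.067], [0, 0, 0, 0, 0, -0.067], [0, 0, 0, 0, 0, -0.067], [0, 0, 0, 0, 0, -0.067]]
  ]
}}

```text
time: 17.9
tool_pos: [455.2, -134.8, 149.7]
orientation: [180.0, 0.0, 113.1]
wrist_force: [0.1, 0.0, 0.2]
finger_gap: -0.0
```

Request:
{"api": "play_rows", "payload": {
  "plan": [
    [[0, 0, 0, 0, 0, 0], [0, 0, 0, 0, 0, 0], [0, 0, 0, 0, 0, 0], [0, 0, 0, 0, 0, 0], [0, 0, 0, 0, 0, 0], [0, 0, 0, 0, 0, 0], [0, 0, 0, 0, 0, 0], [0, 0, 0, 0, 0, 0], [0, 0, 0, 0, 0, 0], [0, 0, 0, 0, 0, 0]]
  ]
}}

```text
time: 19.15
tool_pos: [455.1, -134.8, 149.7]
orientation: [-180.0, 0.0, 113.1]
wrist_force: [-0.5, -1.0, -0.6]
finger_gap: -0.1
```

Request:
{"api": "play_rows", "payload": {
  "plan": [
    [[0, 0, 0, 0, 0, 0], [0, 0, 0, 0, 0, 0], [0, 0, 0, 0, 0, 0], [0, 0, 0, 0, 0, 0], [0, 0, 0, 0, 0, 0], [0, 0, 0, 0, 0, 0], [0, 0, 0, 0, 0, 0], [0, 0, 0, 0, 0, 0], [0, 0, 0, 0, 0, 0]]
  ]
}}

```text
time: 20.27
tool_pos: [455.1, -134.8, 149.7]
orientation: [-180.0, 0.0, 113.1]
wrist_force: [0.2, 0.2, 0.1]
finger_gap: 0.0
```

Run:
```python
from h import *
meas('15')
```

```text
wrist t 20.275 (np.float64(-81.53389715736054), 550)  scene t 20.325 (None, 3) [ 455.1 -134.8  149.7] f [0.2 0.2 0.1] now 20.375
```

View pics/w15.png

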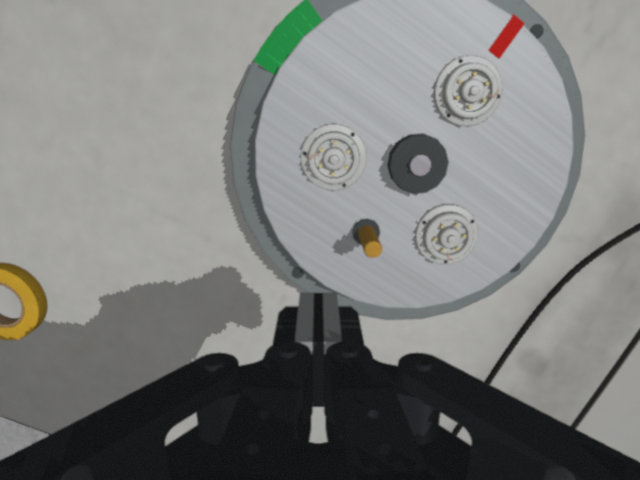

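Request:
{"api": "play_rows", "payload": {
  "plan": [
    [[0, 0, 0, 0, 0, 0], [0, 0, 0, 0, 0, 0], [0, 0, 0, 0, 0, 0], [0, 0, 0, 0, 0, 0], [0, 0, 0, 0, 0, 0], [0, 0, 0, 0, 0, 0], [0, 0, 0, 0, 0, 0], [0, 0, 0, 0, 0, 0], [0, 0, 0, 0, 0, 0], [0, 0, 0, 0, 0, 0]]
  ]
}}

```text
time: 21.62
tool_pos: [455.2, -134.8, 149.7]
orientation: [180.0, 0.0, 113.1]
wrist_force: [0.3, 0.4, -0.0]
finger_gap: -0.4
```

Run:
```python
from h import *
meas('16')
```

```text
wrist t 21.625 (np.float64(-76.55167542723646), 558)  scene t 21.675 (None, 3) [ 455.2 -134.8  149.7] f [ 0.3  0.4 -0. ] now 21.725
```

Request:
{"api": "play_rows", "payload": {
  "plan": [
    [[0.0084, -0.001, -0.03, 0, 0, 0], [0.0084, -0.001, -0.07, 0, 0, 0], [0.0084, -0.001, -0.1, 0, 0, 0], [0.0084, -0.001, -0.106, 0, 0, 0], [0.0084, -0.001, -0.106, 0, 0, 0]]
  ]
}}

```text
time: 22.35
tool_pos: [462.0, -135.7, 65.0]
orientation: [-180.0, 0.0, 113.0]
wrist_force: [0.1, -0.2, 0.4]
finger_gap: 0.1
```

Run:
```python
from h import *
meas('17')
c=env.camera('wrist')
```

```text
wrist t 22.35 (np.float64(-77.70586333574822), 111)  scene t 22.4 (None, 3) [ 462.  -135.7   65. ] f [ 0.1 -0.2  0.4] now 22.45
```

View pics/w17.png

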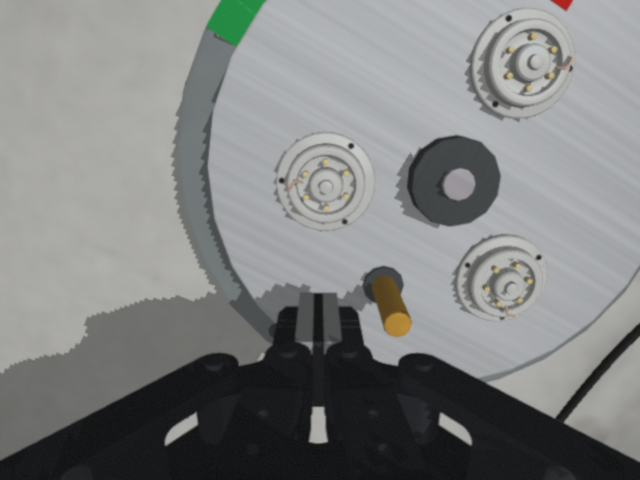

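Request:
{"api": "play_rows", "payload": {
  "plan": [
    [[0.0092, 0.0039, 0, 0, 0, 0], [0.015, 0.0064, 0, 0, 0, 0], [0.0219, 0.0093, 0, 0, 0, 0], [0.0334, 0.0142, 0, 0, 0, 0], [0.0495, 0.021, 0, 0, 0, 0], [0.0679, 0.0288, 0, 0, 0, 0], [0.0725, 0.0308, 0.02, 0, 0, 0], [0.0725, 0.0308, 0.07, 0, 0, 0], [0.0725, 0.0308, 0.08, 0, 0, 0]]
  ]
}}

```text
time: 23.62
tool_pos: [522.6, -110.8, 131.0]
orientation: [179.8, 0.2, 113.1]
wrist_force: [0.2, -0.0, -0.2]
finger_gap: -0.1
```

Run:
```python
from h import *
meas('18');meas('18b')
```

```text
wrist t 23.625 (np.float64(53.43260907573051), 510)  scene t 23.675 (np.float64(60.95328206968384), 7) [ 522.6 -110.8  131. ] f [ 0.2 -0.  -0.2] now 23.725
wrist t 23.725 (np.float64(70.95749923582366), 470)  scene t 23.775 (np.float64(77.75391773767103), 9) [ 521.3 -110.6  129.7] f [ 0.4  0.1 -0.7] now 23.825
```

Request:
{"api": "play_rows", "payload": {
  "plan": [
    [[-0.053, -0.0546, 0, 0, 0, -0.059], [-0.053, -0.0546, 0, 0, 0, -0.118], [-0.053, -0.0546, -0.03, 0, 0, -0.183], [-0.053, -0.0546, -0.07, 0, 0, -0.183], [-0.053, -0.0546, -0.09, 0, 0, -0.183], [-0.053, -0.0546, -0.096, 0, 0, -0.183], [-0.053, -0.0546, -0.096, 0, 0, -0.183], [-0.053, -0.0546, -0.096, 0, 0, -0.183]]
  ]
}}

```text
time: 24.82
tool_pos: [478.0, -154.8, 52.8]
orientation: [179.9, 0.0, 80.1]
wrist_force: [-0.3, 0.7, 1.1]
finger_gap: -0.3
```

Run:
```python
from h import *
meas('19')
```

```text
wrist t 24.825 (None, 0)  scene t 24.875 (np.float64(-100.3552875630611), 4) [ 478.  -154.8   52.8] f [-0.3  0.7  1.1] now 24.925
```

View pics/w19.png

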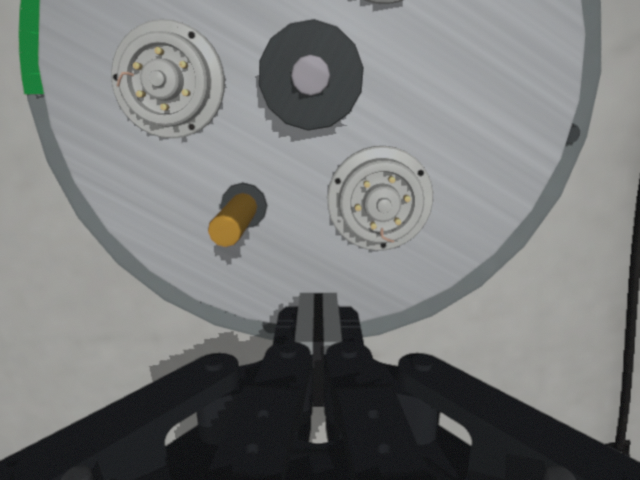

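Request:
{"api": "play_rows", "payload": {
  "plan": [
    [[0, 0, -0.003, 0, 0, 0], [0, 0, -0.006, 0, 0, 0], [0, 0, -0.006, 0, 0, 0], [0, 0, -0.006, 0, 0, 0], [0, 0, -0.006, 0, 0, 0], [0, 0, -0.006, 0, 0, 0]]
  ]
}}

```text
time: 25.68
tool_pos: [477.5, -154.6, 47.3]
orientation: [-180.0, 0.0, 80.1]
wrist_force: [-0.2, 0.6, -0.4]
finger_gap: 0.1
```

```bash
cat >> h.py <<'E'
def pang(c,img):
    # brass pin top: brass pixels farthest from hub; fit by scanning angle for best projected pin overlap
    f=img.astype(int); m=(f[...,0]>140)&(f[...,2]<0.45*f[...,0])&(f[...,1]>0.5*f[...,0])&(f[...,1]<0.8*f[...,0])
    best=(0,None)
    for a in np.arange(-180,180,1.):
        th=np.radians(a); ctr=np.array([H[0]+50*np.cos(th),H[1]+50*np.sin(th)])
        ph=np.linspace(0,2*np.pi,16); rr=np.concatenate([4.5*np.ones(16),2*np.ones(16)]); pp=np.concatenate([ph,ph])
        P=np.stack([ctr[0]+rr*np.cos(pp),ctr[1]+rr*np.sin(pp),80+0*pp],1)
        q=np.round(proj(c,P)).astype(int); ok=(q[:,0]>=0)&(q[:,0]<640)&(q[:,1]>=0)&(q[:,1]<480)
        s=m[q[ok,1],q[ok,0]].sum()
        if s>best[0]: best=(s,[a])
        elif s==best[0] and best[1]: best[1].append(a)
    return None if best[1] is None else ((np.mean(best[1])-180-SEC+180)%360-180,best[0])
def meas2(tag):
    o,w=wcam('w%s.png'%tag); t1=env.observe()['time']; s=snap('scene','s%s.png'%tag)
    print('wrist t',o['time'],'mark',mang(w,w['pixels']),'pin',pang(w,w['pixels']),'| scene t',t1,mang(s,s['pixels']),'pin',pang(s,s['pixels']),o['tool_pos'].round(1),o['wrist_force'].round(1))
E
python3 - <<'E'
from h import *
meas2('20')
from scipy.spatial.transform import Rotation
E
```

```text
wrist t 25.675 mark (np.float64(10.371042856792997), 1514) pin (np.float64(10.0), np.int64(22)) | scene t 25.725 (np.float64(17.312071055885554), 4) pin None [ 477.5 -154.6   47.3] [-0.2  0.6 -0.4]
```

Request:
{"api": "play_rows", "payload": {
  "plan": [
    [[0, 0, 0, 0, 0, 0], [0, 0, 0, 0, 0, 0], [0, 0, 0, 0, 0, 0], [0, 0, 0, 0, 0, 0], [0, 0, 0, 0, 0, 0], [0, 0, 0, 0, 0, 0], [0, 0, 0, 0, 0, 0], [0, 0, 0, 0, 0, 0], [0, 0, 0, 0, 0, 0]]
  ]
}}

```text
time: 26.9
tool_pos: [477.5, -154.6, 47.3]
orientation: [180.0, 0.0, 80.1]
wrist_force: [0.1, 0.4, -0.7]
finger_gap: 0.3
```

Run:
```python
from h import *
meas2('21')
```

```text
wrist t 26.9 mark (np.float64(159.55174025855376), 1268) pin None | scene t 26.95 (np.float64(162.66788576700196), 5) pin None [ 477.5 -154.6   47.3] [ 0.1  0.4 -0.7]
```

Request:
{"api": "play_rows", "payload": {
  "plan": [
    [[0, 0, 0, 0, 0, 0], [0, 0, 0, 0, 0, 0], [0, 0, 0, 0, 0, 0], [0, 0, 0, 0, 0, 0], [0, 0, 0, 0, 0, 0], [0, 0, 0, 0, 0, 0], [0, 0, 0, 0, 0, 0], [0, 0, 0, 0, 0, 0], [0, 0, 0, 0, 0, 0], [0, 0, 0, 0, 0, 0]]
  ]
}}

```text
time: 28.25
tool_pos: [477.5, -154.6, 47.3]
orientation: [180.0, 0.0, 80.1]
wrist_force: [0.8, 0.3, -0.7]
finger_gap: -0.2
```

Run:
```python
from h import *
meas2('22'); print(env.observe()['time'])
```

```text
wrist t 28.25 mark (None, 0) pin (np.float64(-66.5), np.int64(23)) | scene t 28.3 (None, 2) pin None [ 477.5 -154.6   47.3] [ 0.8  0.3 -0.7]
28.35
```

View pics/w22.png

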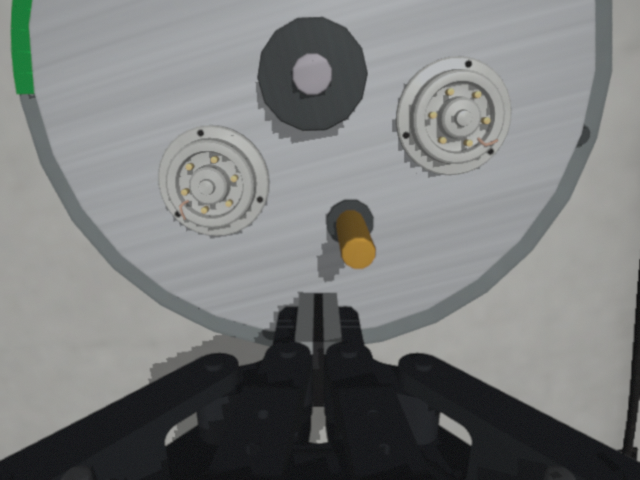

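Run:
```python
from h import *
c=snap('wrist','w23.png'); print(env.observe()['time'])
```

```text
28.4
```

Request:
{"api": "play_rows", "payload": {
  "plan": [
    [[0, 0, 0, 0, 0, 0], [0, 0, 0, 0, 0, 0], [0, 0, 0, 0, 0, 0], [0, 0, 0, 0, 0, 0], [0, 0, -0.0075, 0, 0, 0], [0, 0, -0.006, 0, 0, 0], [0, 0, -0.006, 0, 0, 0], [0, 0, -0.006, 0, 0, 0]]
  ]
}}

```text
time: 29.4
tool_pos: [479.9, -155.3, 44.0]
orientation: [179.7, -0.0, 80.1]
wrist_force: [0.6, 1.6, 14.6]
finger_gap: 0.0
```

Run:
```python
from h import *
meas2('24'); meas2('24b')
```

```text
wrist t 29.4 mark (np.float64(-3.9128487271011636), 1719) pin (np.float64(-3.0), np.int64(23)) | scene t 29.45 (None, 0) pin None [ 479.9 -155.3   44. ] [ 0.6  1.6 14.6]
wrist t 29.5 mark (np.float64(-3.930631966996259), 1719) pin (np.float64(-4.0), np.int64(22)) | scene t 29.55 (None, 0) pin None [ 480.  -155.3   44. ] [ 0.3  1.2 13.9]
```

View pics/w24b.png

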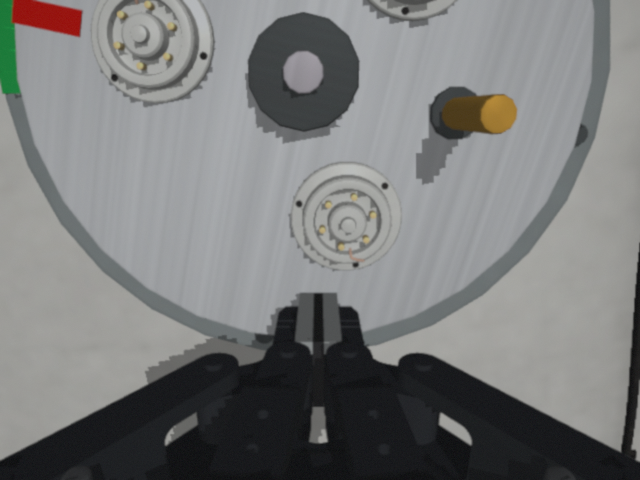

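Request:
{"api": "play_rows", "payload": {
  "plan": [
    [[0.003, -0.001, 0, 0, 0, 0], [0.003, -0.001, 0.006, 0, 0, 0], [0.003, -0.001, 0.03, 0, 0, 0], [0.003, -0.001, 0.08, 0, 0, 0], [0.003, -0.05, 0.12, 0, 0, 0], [0.003, -0.05, 0.12, 0, 0, 0]]
  ]
}}

```text
time: 30.35
tool_pos: [481.2, -198.6, 140.9]
orientation: [179.6, 0.2, 79.9]
wrist_force: [0.0, -0.0, -0.7]
finger_gap: -0.0
```

Run:
```python
from h import *
meas2('25'); meas2('25b')
a=cv2.imread('pics/s25b.png'); b=cv2.resize(a[190:310,310:440],None,fx=3,fy=3,interpolation=cv2.INTER_CUBIC)
w=cv2.resize(cv2.imread('pics/w25b.png'),(400,300)); C=np.zeros((360,800,3),np.uint8); C[:300,:400]=w; C[:,410:800]=b; cv2.imwrite('pics/d25.png',C)
```

```text
wrist t 30.35 mark (None, 0) pin (np.float64(-2.0), np.int64(18)) | scene t 30.4 (None, 0) pin None [ 481.2 -198.6  140.9] [ 0.  -0.  -0.7]
wrist t 30.45 mark (None, 0) pin (np.float64(0.0), np.int64(21)) | scene t 30.5 (None, 2) pin None [ 479.5 -194.6  138.4] [-0.2 -0.2  0. ]
```

View pics/d25.png

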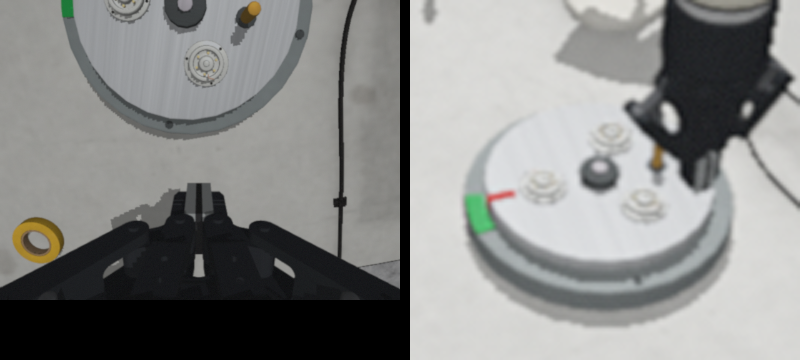

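Request:
{"api": "play_rows", "payload": {
  "plan": [
    [[0, 0, 0, 0, 0, 0], [0, 0, 0, 0, 0, 0], [0, 0, 0, 0, 0, 0], [0, 0, 0, 0, 0, 0]]
  ]
}}

```text
time: 31.05
tool_pos: [479.8, -194.5, 138.4]
orientation: [-180.0, -0.0, 80.1]
wrist_force: [0.2, 0.6, 0.5]
finger_gap: 0.1
```

Run:
```python
from h import *
meas2('26'); meas2('26b')
```

```text
wrist t 31.05 mark (None, 0) pin (np.float64(-1.0), np.int64(21)) | scene t 31.1 (None, 1) pin None [ 479.8 -194.5  138.4] [0.2 0.6 0.5]
wrist t 31.15 mark (None, 0) pin (np.float64(-2.0), np.int64(21)) | scene t 31.2 (None, 1) pin None [ 479.9 -194.6  138.5] [-0.6  0.4 -0.3]
```

Request:
{"api": "play_rows", "payload": {
  "plan": [
    [[0, 0.1, 0, 0, 0, 0], [0, 0.1, 0, 0, 0, 0], [0, 0.1, 0, 0, 0, 0], [0, 0.1, 0, 0, 0, 0], [0, 0.1, 0, 0, 0, 0], [0, 0.1, 0, 0, 0, 0]]
  ]
}}

```text
time: 32.0
tool_pos: [479.8, -115.7, 138.6]
orientation: [180.0, 0.0, 80.0]
wrist_force: [-0.7, -0.6, 0.6]
finger_gap: 0.0
```

Run:
```python
from h import *
for i in range(6): meas2('27_%d'%i)
a=cv2.imread('pics/s27_5.png'); b=cv2.resize(a[190:310,310:440],None,fx=3,fy=3,interpolation=cv2.INTER_CUBIC)
w=cv2.resize(cv2.imread('pics/w27_5.png'),(400,300)); C=np.zeros((360,800,3),np.uint8); C[:300,:400]=w; C[:,410:800]=b; cv2.imwrite('pics/d27.png',C)
```

```text
wrist t 32.0 mark (np.float64(-0.3302610700507955), 516) pin (np.float64(0.0), np.int64(22)) | scene t 32.05 (None, 1) pin (np.float64(-10.5), np.int64(2)) [ 479.8 -115.7  138.6] [-0.7 -0.6  0.6]
wrist t 32.1 mark (np.float64(-0.3193672602365041), 520) pin (np.float64(0.5), np.int64(22)) | scene t 32.15 (None, 1) pin None [ 479.8 -115.3  138.5] [ 0.3  0.2 -0.3]
wrist t 32.2 mark (np.float64(-0.3175666279681195), 520) pin (np.float64(-2.0), np.int64(22)) | scene t 32.25 (None, 1) pin None [ 479.8 -114.9  138.5] [-0.3  0.4  0.8]
wrist t 32.3 mark (np.float64(-0.3405756449998023), 519) pin (np.float64(-0.6666666666666288), np.int64(22)) | scene t 32.35 (None, 1) pin None [ 479.9 -114.7  138.5] [-0.2 -0.2 -0. ]
wrist t 32.4 mark (np.float64(-0.3160500774770014), 521) pin (np.float64(-0.5), np.int64(22)) | scene t 32.45 (None, 2) pin (np.float64(-10.5), np.int64(2)) [ 479.9 -114.6  138.5] [-0.1 -0.7  0.6]
wrist t 32.5 mark (np.float64(-0.33609688500197876), 517) pin (np.float64(-2.0), np.int64(22)) | scene t 32.55 (None, 2) pin None [ 479.9 -114.5  138.5] [ 0.2  0.5 -0.6]
```

View pics/d27.png

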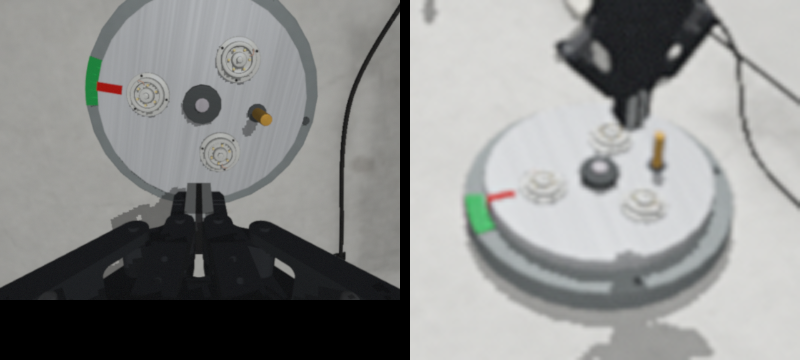

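Run:
```python
from h import *
print(env.hand_in())
```

```text
the job is handed in; nothing more can be done
None
```

The disc was flicked by its pin, spun untouched for about 5.6 s, and was braked with a fingertip. It now stands with its red mark inside the green sector. I handed the job in at about 32.6 s.

- **Flicks:** It took three. The first two spun the disc at only about 1.4 rad/s. It ran freely for about 8 s each time but coasted to a stop about 65 to 75° short of the sector, without being braked. The third reached about 3 rad/s and is the one that led to the brake.
- **Brake:** The press showed about 14 N on the wrist about half a second after contact. The finger was then lifted clear.
- **Final position:** The mark read steady at about −0.3° from the sector's middle, unchanged over the last 0.5 s. It was about −4° while the finger was still pressing, so it moved about 3.6° as the finger lifted. By eye it sits a few degrees off the middle but well inside the ±12° sector.
- **Failed or disagreeing checks:** The scene camera's automatic mark and pin readings gave nothing usable at the end. Viewed directly, its picture shows the mark at the green sector.
- **Base and surroundings:** I saw no contact with the other objects. I did not re-measure the base's position at the end; by eye it had not shifted.

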